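Find the high spot of a handwheel with a dial indicator

ROBOT

A 6-joint arm with a two-finger parallel gripper is mounted at the origin on the work surface. World frame = base frame: x ahead of the robot, y to its left, z up, the work surface at z = 0. Lengths are in m, angles in rad, forces in N, time in s.
With the tool pointing down it reaches from about 0.4 to 0.825 m from the base axis. Payload 7 kg.
Tool frame: the origin (TCP) lies midway between the tips of the shut fingers; the grasp point (between the pads) lies 19 mm behind it; z points along the fingers, y is the line along which they close (so a half turn about z gives the same grasp; the last joint's range is limited). The gripper opens to 88 mm and grips with 3 to 60 N. Pads are 19 mm wide; open, the fingers measure 130 mm over their backs; the gripper's body (78 mm by 193 mm) begins 47 mm behind the grasp point.
Start: joints at [-0.973, 0.359, 0.012, 0, -1.224, -0.288], TCP at [0.206, -0.643, 0.227] pointing down, gripper open.
Joint ranges: [-3.07, 3.07], [-1.43, 2.12], [-1.02, 1.25], [-3.03, 1.67], [-3.05, -0], [-3.03, 3.03]. Speed limits (rad/s): [2.39, 2.39, 3.01, 3.14, 3.14, 3.14].

INTERFACE

Orientations are given as [roll, pitch, yaw] about the fixed x, y, z axes, in that order (R = Rz(yaw) Ry(pitch) Rx(roll)).
In Python, from station import get_state, grab_frame, calibration, job_done, boxes_of, regions_of, spot_point gives the robot as it stands. The module is installed in compiled form; this text tells all that it offers.
- The arm moves only by the tool arm_command, never from a script. Its argument "commands" is a list of rows, each an object of numbers: "tx", "ty", "tz": the shift along the tool's x, y, z each as a share of 25 cm, from -1 to 1; "twist": the turn about the tool's z as a share of 180 degrees, from -1 to 1. A call has exactly 8 rows; each row is the pose to reach, as a shift and turn from the pose commanded when the call began, along the tool's axes at that moment, turning the shorter way round; what a row does not reach only later rows make up. A row lasts 1/12 s, in which the tool goes at most 41.7 mm and 7.16 degrees, less where a joint would pass 70% of its speed; a pose out of reach is approached as far as the arm can. A call with a number of a shift or a turn outside -1 to 1 is refused whole. A call with a gripper value outside its range is refused whole. "claw" is the opening, from 0 (shut) to 1 (fully open), set as the call begins (left out, the last holds). The fingers move at their own pace and stop on an object; "grip_force" is the grip in N (left out, the last holds). Time passes only in rows, so rows that repeat a pose let the fingers close, or fill a call up. It gives the time, the measured TCP pose, the force, the opening and the grip force at its end, in the units of the state.
- get_state(): the state, without advancing time (a new reading comes with each control period).
- grab_frame(name): name is "side" or "top"; returns the picture (480x640x3 uint8, red, green, blue); there is no depth.
- calibration(name): a dict with "camera_matrix" (3x3 intrinsics, pixels), "k1" (the pictures are not rectified: a ray, as slopes to the right and down, at radius r is drawn at 1 + k1 r^2 times it, then the intrinsics apply), "extrinsics" (4x4, takes a point from camera to world coordinates). Camera axes: x right, y down, z forward; pixel columns grow to the right and rows downward; lengths in m; the calibration is good to about 2 mm. A picture is of the moment at which its call begins. calibration takes no time and is no camera call.
- job_done(): hands the job in; it is judged then, once.
Trained networks look in the newest picture that a camera, given by its name, has taken for a name from the list of things; names that differ only in an ending like _2 or _b are one class to them, and where a whole thing is asked for, a point or a joint stands for the part that bears it (a point fixed in the world has none). Each returns a list of dicts, best first, with "score" (0 to 1); they miss things now and then, are a little off and sometimes report something else, mostly with a low value. They report only what shows in the picture. A call takes as long as a camera call.
- boxes_of(query, camera): "rect" ([left, top, right, bottom] in pixels, round what is visible of it).
- regions_of(query, camera): "region" (480x640 bool, what is visible of it) and "rect" ([left, top, right, bottom] in pixels, round what is visible of it).
- spot_point(query, camera): "uv" ([column, row] in pixels: a listed point, or the origin of a listed thing).
The state is a dict: "t": time; "q": joint angles; "qd": joint speeds; "joint_efforts": joint torques, N m; "eef_pos": TCP position; "ee_rot": TCP orientation; "force": force on the tool from outside, world axes, zero at the start; "moment": the same for the moment, N m; "width": finger opening in m; "gripper_force": force on a finger pad.
Only numpy, scipy, OpenCV 4.12 (cv2) and the standard library are available. Lean on these libraries where they do the work, as an engineer would, in place of code of your own. Each camera call takes 0.05 s, during which the arm holds its last target. There are 200 camera calls.

TASK

Check this handwheel for run-out: slide the dial indicator up on its base block until the plunger points straight at the wheel's centre and the rim has pressed it in by about half a turn of the needle, and let go of it. Then crank the wheel round under the plunger to find the high spot of its rim, and leave the wheel at rest with the high spot at the plunger, needle at its highest reading, ready to be marked. Go gently with the indicator: never knock it or drive its plunger to the end of its travel, and leave the jar, the spanner and the brush alone.

Things in the scene. Friction and masses are not known exactly. Their poses are not given: they have to be found in the camera images.
- fixture: Ground steel plate, 240 x 480 x 12 mm, fixed, its top 12 mm above the bench; the handwheel's upright arbor is bolted to it. Origin at bench height under the arbor's axis; z up, y along the plate towards the end where the indicator stands (the plate reaches 370 mm that way, 110 mm the other way, 120 mm to each side).
- wheel_axis (a point): Point on the wheel's vertical axis, 74 mm above the bench, level with mid-rim and plunger. Handwheel: plain aluminium disc, 160 mm dia., rim 64 to 84 mm above the bench, hub nut up to 109 mm. Rim is off the axis by about 2 mm (one high spot, sine-like, unrelated to the handle's place, not to be seen). Turns endlessly either way, light friction 0.06 N m, stays where left.
- handle: The wheel's black crank handle: upright, 23 mm in diameter, 68 mm long, from 101 to 169 mm above the bench. Origin at its middle, 135 mm above the bench, 60 mm from the wheel's axis; z up. It spins freely on its own pin, so it can be gripped from above and led round the axis, without turning the hand, for a whole turn and more.
- stand: Indicator's magnetic base, loose on the plate, magnet off, 0.7 to 1 kg with the dial: slides when pushed (3 to 8 N), stays put against the plunger's spring. Blue block 60 long (x), 50 wide (y), 50 mm high, to be gripped across its width from above; post on its middle up to 70 mm. Origin: centre of its underside; x along the plunger towards the tip, z up.
- dial: Dial gauge: round, 80 mm dia., 22 mm thick, white face upward with 12 marks (one per mm, longer at the quarters) and a red needle. Origin: centre of the face, 81 mm ahead (x) of the stand's origin, 73 mm above its underside; x towards the tip, z up. Delicate: not to be gripped or knocked.
- plunger_tip (a point): Centre of the 6 mm ball at the plunger's tip. With the plunger fully out it lies 157 mm ahead (x) of the stand's origin, 62 mm above the stand's underside; it slides back along x by up to 12 mm. Its spring pushes out with 0.7 N when fully out and 0.1 N more for each mm.
- needle (a joint): Reading of the dial's needle, rad: 0 with the plunger fully out (needle points along the plunger to the tip), growing clockwise seen from above as the plunger is pressed in, 0.5236 per mm: half a turn (3.14, pointing back at the post) at 6 mm, a whole turn (6.28) at the end of the 12 mm travel. A higher rim reads higher.
- marking_blue: Jar of blue marking-out fluid, 44 mm in diameter, 62 mm high, standing on the bench; origin at the centre of its underside. Leave it alone.
- spanner: Spanner, 160 mm long, lying on the bench along its x; origin under its middle. Leave it alone.
- brush: Bench brush, 170 mm long, lying on the bench along its x; origin under its middle. Leave it alone.

How it is judged:
By the outcome, as a careful person would: the job done as asked, in the order asked, and still so for the second after the job is handed in, with the robot touching nothing.
It also fails if it takes over 67 s, if anything falls off the work surface, if the arm or the gripper's body presses on something with over 40 N, if the wrist force passes 120 N, or if a joint passes its speed limit or range.

## Working session

There is one attempt and no reset: what is moved stays moved. The work goes in short steps, Python scripts to look and compute and a tool call to move; the robot and the scene stay as the last step left them, time stands still between calls to the robot, and variables do not carry over. Pictures are saved under pics/ and viewed, at most 10 in all, crops included, and the job is handed in when it is done.

Besides the shell and the picture viewer there is one more tool, called after ">>>" as name([rows], argument=value, ...), one row to a line, values as JSON. arm_command: Moves the arm, as the interface text tells. Shift numbers are shares of 25 cm and turn numbers shares of 180 degrees, none past 1 either way. Its arguments: {"type":"object","properties":{"commands":{"type":"array"},"claw":{"type":"number"},"grip_force":{"type":"number"}},"required":["commands"]}

```bash
mkdir -p pics
cat > h.py <<'E'
import numpy as np, cv2
from station import *
def ray(cam,uv):
    c=calibration(cam);K=np.array(c["camera_matrix"]);T=np.array(c["extrinsics"])
    p=np.linalg.solve(K,[uv[0],uv[1],1.])[:2]; s=p.copy()
    for _ in range(30): s=p/(1+c["k1"]*(s@s))
    return T[:3,3],T[:3,:3]@np.array([s[0],s[1],1])
def at(cam,uv,z):
    o,d=ray(cam,uv); return o+d*(z-o[2])/d[2]
def proj(cam,P):
    c=calibration(cam);K=np.array(c["camera_matrix"]);T=np.array(c["extrinsics"])
    q=T[:3,:3].T@(np.array(P)-T[:3,3]); s=q[:2]/q[2]; s=s*(1+c["k1"]*(s@s))
    return (K@[s[0],s[1],1])[:2]
def save(cam,name,crop=None,sc=1):
    f=grab_frame(cam)[:,:,::-1]
    if crop: f=f[crop[1]:crop[3],crop[0]:crop[2]]
    cv2.imwrite("pics/"+name,cv2.resize(f,None,fx=sc,fy=sc,interpolation=cv2.INTER_CUBIC) if sc!=1 else f)
E
python3 - <<'E'
from h import *
np.set_printoptions(precision=4,suppress=True)
save("top","top0.png");save("side","side0.png")
Z=dict(fixture=0,wheel_axis=.074,handle=.135,stand=.012,dial=.085,plunger_tip=.074,marking_blue=0,spanner=0,brush=0)
for cam in("top","side"):
    print(cam,np.array(calibration(cam)["extrinsics"])[:3,3])
    for q,z in Z.items():
        r=spot_point(q,cam)
        for k in r[:2]: print(q,round(k["score"],2),np.round(k["uv"],1),at(cam,k["uv"],z))
s=get_state();print(s["t"],s["eef_pos"],s["ee_rot"],s["width"],s["force"])
E
```

```text
top [ 0.481  -0.0718  0.8797]
fixture 0.7 [341.3 311.9] [ 0.5154 -0.1228  0.    ]
fixture 0.51 [191.3 306.9] [0.5171 0.1701 0.    ]
wheel_axis 0.79 [340.6 305.4] [ 0.524  -0.1171  0.074 ]
wheel_axis 0.35 [222.6 310.2] [0.51   0.0928 0.074 ]
handle 0.61 [328.4 274. ] [ 0.5721 -0.0927  0.135 ]
stand 0.83 [188.5 306.4] [0.5174 0.1723 0.012 ]
stand 0.46 [222.  308.7] [0.515  0.1067 0.012 ]
dial 0.96 [222.5 312.1] [0.5063 0.0905 0.085 ]
plunger_tip 0.43 [264.9 321.2] [0.4929 0.0163 0.074 ]
marking_blue 0.61 [288.  225.1] [ 0.6853 -0.0138  0.    ]
spanner 0.7 [441.3 314.5] [ 0.5139 -0.3179  0.    ]
brush 0.8 [372.7 212.7] [ 0.715  -0.1839  0.    ]
side [0.5792 0.4671 0.745 ]
fixture 0.61 [382.3 262.6] [ 0.5174 -0.1233  0.    ]
wheel_axis 0.57 [389.8 237.7] [ 0.5099 -0.1242  0.074 ]
handle 0.76 [358.7 220.6] [ 0.5695 -0.1058  0.135 ]
stand 0.94 [382.6 404.3] [0.5168 0.1675 0.012 ]
dial 0.84 [392.4 335.8] [0.5084 0.087  0.085 ]
dial 0.46 [396.5 300.9] [0.5011 0.0219 0.085 ]
plunger_tip 0.46 [397.5 300.7] [0.4981 0.0139 0.074 ]
marking_blue 0.57 [293.  304.5] [ 0.6803 -0.013   0.    ]
spanner 0.74 [392.7 335.9] [0.4987 0.0382 0.    ]
spanner 0.61 [380.6 194.3] [ 0.5216 -0.3161  0.    ]
brush 0.87 [291.4 232.2] [ 0.7053 -0.1894  0.    ]
1.0 [ 0.2058 -0.6429  0.2266] [-3.1416 -0.     -2.8318] 0.08806608903580398 [ 0.2944 -1.0112  0.0936]
```

View pics/top0.png

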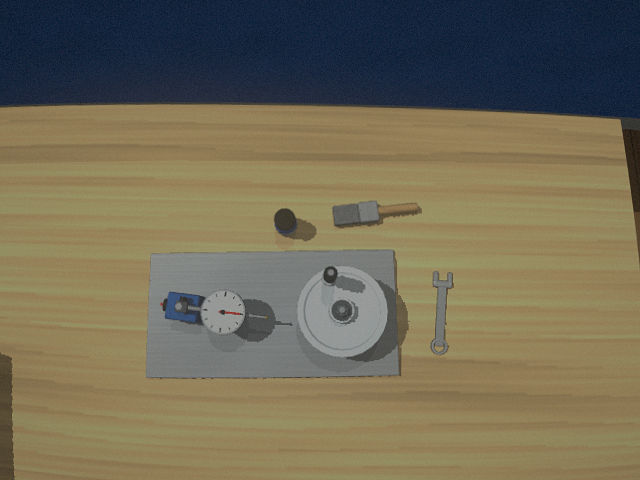

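View pics/side0.png

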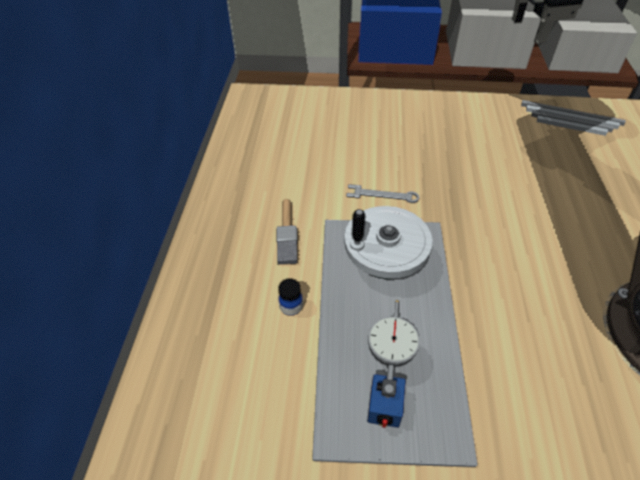

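The top view shows the blue stand at (183,307), the dial at (222,312), the tip at about (291,324), the hub nut at (342,311) and the handle at (330,273). The side view agrees with the stand at (387,400), dial (393,340), tip (397,302) and wheel (388,240). The plunger is tilted about 7° and doesn't point at the axis, so I'll refine the geometry.

Run:
```python
from h import *
np.set_printoptions(precision=4,suppress=True)
for cam in("top","side"):
    f=grab_frame(cam); print(cam)
    def reg(q):
        r=regions_of(q,cam); return r[0]["region"].astype(np.uint8) if r else None
    def cont(m): return max(cv2.findContours(m,cv2.RETR_EXTERNAL,cv2.CHAIN_APPROX_NONE)[0],key=len)[:,0,:].astype(float)
    m=reg("fixture"); c=cont(m); W=np.array([at(cam,u,.012)[:2] for u in cv2.convexHull(c.astype(np.float32))[:,0]])
    box=cv2.minAreaRect((W*1000).astype(np.float32)); print("plate",box)
    m=reg("dial")
    if m is not None:
        c=cont(m); print("dial", cv2.fitEllipse(c.astype(np.float32)))
        W=np.array([at(cam,u,.085)[:2] for u in c]); print(cv2.minEnclosingCircle((W*1000).astype(np.float32)))
    # white dial face
    hsv=cv2.cvtColor(f,cv2.COLOR_RGB2HSV)
    for q in("stand","handle"):
        m=reg(q); 
        if m is not None: c=cont(m); print(q,m.sum(),c.min(0),c.max(0))
    blue=cv2.inRange(hsv,(105,120,50),(125,255,255)); x0,y0,x1,y1=[int(v) for v in boxes_of("stand",cam)[0]["rect"]]; print("standbox",x0,y0,x1,y1)
    cv2.imwrite(f"pics/fx_{cam}.png",f[:,:,::-1])
    for n,P in dict(axis=(.515,-.121,.074),hub=(.515,-.121,.109)).items(): print(n,proj(cam,P))
a=cv2.imread("pics/fx_top.png")[255:370,150:400]; b=cv2.imread("pics/fx_side.png")[200:440,320:450]
a=cv2.resize(a,None,fx=3.2,fy=3.2,interpolation=cv2.INTER_CUBIC);cv2.imwrite("pics/ca.png",a)
cv2.imwrite("pics/cb.png",cv2.resize(b,None,fx=2.5,fy=2.5,interpolation=cv2.INTER_CUBIC))
print(get_state()["t"])
```

```text
top
plate ((510.4586181640625, 12.421585083007812), (240.8648223876953, 480.3699951171875), 2.226778984069824)
dial ((227.22421264648438, 312.1417236328125), (42.411380767822266, 60.257442474365234), 98.84119415283203)
((504.3721923828125, 71.24710083007812), 59.67256546020508)
stand 2765 [162. 289.] [267. 334.]
handle 2697 [162. 289.] [266. 334.]
standbox 161 289 262 333
axis [342.7303 310.5263]
hub [344.0006 309.6777]
side
plate ((510.80096435546875, -7.05078125), (242.79425048828125, 528.4512329101562), 2.5925939083099365)
dial ((393.41461181640625, 339.0260314941406), (47.99624252319336, 55.86141586303711), 179.77931213378906)
((509.2943420410156, 81.40242767333984), 56.22352981567383)
stand 3849 [368. 300.] [419. 426.]
handle 376 [352. 209.] [365. 241.]
standbox 366 301 421 424
axis [387.0244 238.857 ]
hub [388.8413 226.0191]
1.6
```

View pics/ca.png

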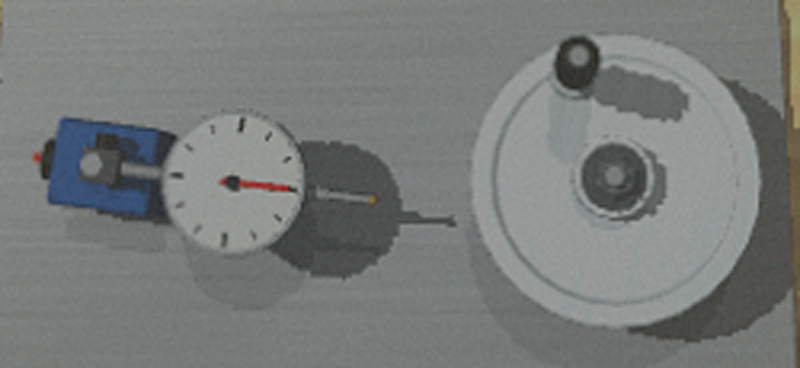

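View pics/cb.png

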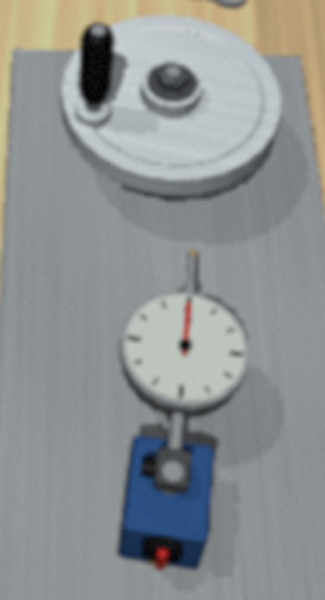

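The top crop gives tip (266.6,317.2), dial centre (222.8,311.6), post top (179.1,305.6), hub top (341.9,309.7) and wheel rim centre (342.5,311.6). The side crop gives dial (394,338), tip (397.2,301.2), post top (388.8,386.8) and hub top (389.6,228). The needle is at 0.

Run:
```python
from h import *
np.set_printoptions(precision=4,suppress=True)
for cam,d in dict(top=dict(tip=(266.6,317.2,.074),dial=(222.8,311.6,.085),post=(179.1,305.6,.082),hub=(341.9,309.7,.109),rim=(342.5,311.6,.084),handletop=(330.3,271.5,.169)),
 side=dict(tip=(397.2,301.2,.074),dial=(394,338,.085),post=(388.8,386.8,.082),hub=(389.6,228,.109),handletop=(358.7,210,.169))).items():
    for n,(u,v,z) in d.items(): print(cam,n,at(cam,(u,v),z)[:2])
```

```text
top tip [0.5    0.0136]
top dial [0.5072 0.09  ]
top post [0.5153 0.1698]
top hub [ 0.5149 -0.1174]
top rim [ 0.5127 -0.12  ]
top handletop [ 0.572  -0.0947]
side tip [0.4986 0.015 ]
side dial [0.5059 0.0907]
side post [0.514  0.1694]
side hub [ 0.5137 -0.1163]
side handletop [ 0.5709 -0.0981]
```

```bash
cat >> h.py <<'E'
def rel(P,yaw,start=None):
    """shares (tx,ty,tz,twist) from the start pose (pos,yaw) to world P, yaw deg"""
    if start is None:
        s=get_state(); p=np.array(s["eef_pos"]); y=s["ee_rot"][2]
    else: p,y=np.array(start[0]),np.radians(start[1])
    d=np.array(P)-p; c,s_=np.cos(y),np.sin(y)
    tw=-((yaw-np.degrees(y)+180)%360-180)/180
    return np.round([(d[0]*c+d[1]*s_)/.25,(d[0]*s_-d[1]*c)/.25,-d[2]/.25,tw],4)
E
python3 - <<'E'
from h import *
p=np.array(get_state()["eef_pos"]);y=-162.25
W=[((.31,-.43,.23),-140),((.42,-.19,.23),-118),((.50,.03,.23),-100),((.515,.1695,.13),-95.7)]
for P,w in W: print(rel(P,w,(p,y))); p,y=P,w
E
```

```text
[-0.6567  0.6838 -0.0137 -0.1236]
[-0.9541  0.4526 -0.     -0.1222]
[-0.9272  0.1306 -0.     -0.1   ]
[-0.5599  0.0378  0.4    -0.0239]
```

>>> arm_command([
  {"tx": -0.09,"ty": 0.09,"twist": -0.015},
  {"tx": -0.18,"ty": 0.18,"twist": -0.03},
  {"tx": -0.27,"ty": 0.27,"twist": -0.046},
  {"tx": -0.36,"ty": 0.36,"twist": -0.062},
  {"tx": -0.44,"ty": 0.45,"twist": -0.078},
  {"tx": -0.52,"ty": 0.53,"twist": -0.094},
  {"tx": -0.6,"ty": 0.61,"twist": -0.11},
  {"tx": -0.66,"ty": 0.68,"twist": -0.124},
], claw=1)

```text
invalid input
```

>>> arm_command([
  {"tx": -0.12,"ty": 0.06,"twist": -0.015},
  {"tx": -0.24,"ty": 0.12,"twist": -0.03},
  {"tx": -0.36,"ty": 0.18,"twist": -0.046},
  {"tx": -0.48,"ty": 0.24,"twist": -0.062},
  {"tx": -0.6,"ty": 0.3,"twist": -0.078},
  {"tx": -0.72,"ty": 0.35,"twist": -0.094},
  {"tx": -0.84,"ty": 0.4,"twist": -0.11},
  {"tx": -0.95,"ty": 0.45,"twist": -0.122},
])

```text
invalid input
```

>>> arm_command([
  {"tx": -0.12,"ty": 0.02,"twist": -0.012},
  {"tx": -0.24,"ty": 0.03,"twist": -0.025},
  {"tx": -0.36,"ty": 0.05,"twist": -0.038},
  {"tx": -0.48,"ty": 0.07,"twist": -0.05},
  {"tx": -0.6,"ty": 0.09,"twist": -0.063},
  {"tx": -0.72,"ty": 0.1,"twist": -0.076},
  {"tx": -0.84,"ty": 0.12,"twist": -0.09},
  {"tx": -0.93,"ty": 0.13,"twist": -0.1},
])

```text
invalid input
```

Run:
```python
from h import *
s=get_state();print(s["t"],s["eef_pos"],np.degrees(s["ee_rot"]),s["q"])
p=np.array(s["eef_pos"]);y=np.degrees(s["ee_rot"][2])
for P,w in [((.515,.1695,.13),-95.7),((.515,.1695,.03),-95.7)]: print(rel(P,w,(p,y))); p,y=P,w
```

```text
1.6 [ 0.20575486 -0.64285399  0.22656621] [-1.79999754e+02  4.15512888e-04 -1.62252563e+02] [-9.72910886e-01  3.58593716e-01  1.19045808e-02 -6.09531344e-06
 -1.22410101e+00 -2.88132160e-01]
[-2.1686  2.7177  0.3863 -0.3697]
[-0.   0.   0.4 -0. ]
```

Each row likely needs all four keys.

>>> arm_command([
  {"tx": -0.09,"ty": 0.09,"tz": 0,"twist": -0.015},
  {"tx": -0.18,"ty": 0.18,"tz": 0,"twist": -0.03},
  {"tx": -0.27,"ty": 0.27,"tz": 0,"twist": -0.046},
  {"tx": -0.36,"ty": 0.36,"tz": 0,"twist": -0.062},
  {"tx": -0.44,"ty": 0.45,"tz": 0,"twist": -0.078},
  {"tx": -0.52,"ty": 0.53,"tz": 0,"twist": -0.094},
  {"tx": -0.6,"ty": 0.61,"tz": 0,"twist": -0.11},
  {"tx": -0.66,"ty": 0.68,"tz": 0,"twist": -0.124},
], claw=1)

```text
t: 2.27
eef_pos: [0.3118, -0.4291, 0.2268]
ee_rot: [-3.141, 0.0, -2.439]
force: [1.1, -0.1, -0.1]
width: 0.0875
gripper_force: 0.0
```

>>> arm_command([
  {"tx": -0.12,"ty": 0.06,"tz": 0,"twist": -0.015},
  {"tx": -0.24,"ty": 0.12,"tz": 0,"twist": -0.03},
  {"tx": -0.36,"ty": 0.18,"tz": 0,"twist": -0.046},
  {"tx": -0.48,"ty": 0.24,"tz": 0,"twist": -0.062},
  {"tx": -0.6,"ty": 0.3,"tz": 0,"twist": -0.078},
  {"tx": -0.72,"ty": 0.35,"tz": 0,"twist": -0.094},
  {"tx": -0.84,"ty": 0.4,"tz": 0,"twist": -0.11},
  {"tx": -0.95,"ty": 0.45,"tz": 0,"twist": -0.122},
])

```text
t: 2.93
eef_pos: [0.4211, -0.19, 0.227]
ee_rot: [-3.14, 0.0, -2.056]
force: [0.0, -0.4, 0.5]
width: 0.0877
gripper_force: 0.0
```

>>> arm_command([
  {"tx": -0.12,"ty": 0.02,"tz": 0,"twist": -0.012},
  {"tx": -0.24,"ty": 0.03,"tz": 0,"twist": -0.025},
  {"tx": -0.36,"ty": 0.05,"tz": 0,"twist": -0.038},
  {"tx": -0.48,"ty": 0.07,"tz": 0,"twist": -0.05},
  {"tx": -0.6,"ty": 0.09,"tz": 0,"twist": -0.063},
  {"tx": -0.72,"ty": 0.1,"tz": 0,"twist": -0.076},
  {"tx": -0.84,"ty": 0.12,"tz": 0,"twist": -0.09},
  {"tx": -0.93,"ty": 0.13,"tz": 0,"twist": -0.1},
])

```text
t: 3.6
eef_pos: [0.5013, 0.031, 0.2268]
ee_rot: [-3.141, 0.0, -1.742]
force: [-0.3, -0.4, -0.5]
width: 0.0878
gripper_force: 0.0
```

Run:
```python
from h import *
s=get_state();print(s["t"],s["eef_pos"],np.degrees(s["ee_rot"]),s["q"])
p=np.array(s["eef_pos"]);y=np.degrees(s["ee_rot"][2])
for P,w in [((.515,.1695,.13),-95.7),((.515,.1695,.03),-95.7)]: print(rel(P,w,(p,y))); p,y=P,w
```

```text
3.6 [0.5013236  0.03104803 0.22683677] [-1.79958128e+02  2.85322579e-02 -9.97883785e+01] [ 4.53675309e-01  7.12462014e-02 -3.60508986e-01  2.56872844e-05
 -1.13815710e+00 -6.24525683e-01]
[-0.555   0.0402  0.3873 -0.0227]
[-0.   0.   0.4 -0. ]
```

>>> arm_command([
  {"tx": -0.1,"ty": 0.007,"tz": 0,"twist": -0.004},
  {"tx": -0.2,"ty": 0.014,"tz": 0,"twist": -0.008},
  {"tx": -0.3,"ty": 0.021,"tz": 0,"twist": -0.012},
  {"tx": -0.4,"ty": 0.028,"tz": 0.05,"twist": -0.016},
  {"tx": -0.5,"ty": 0.035,"tz": 0.15,"twist": -0.02},
  {"tx": -0.555,"ty": 0.04,"tz": 0.25,"twist": -0.0227},
  {"tx": -0.555,"ty": 0.04,"tz": 0.34,"twist": -0.0227},
  {"tx": -0.555,"ty": 0.04,"tz": 0.387,"twist": -0.0227},
])

```text
t: 4.27
eef_pos: [0.5136, 0.1677, 0.127]
ee_rot: [3.139, -0.002, -1.672]
force: [-0.1, -0.6, 0.6]
width: 0.088
gripper_force: 0.0
```

>>> arm_command([
  {"tx": 0,"ty": 0,"tz": 0.06,"twist": 0},
  {"tx": 0,"ty": 0,"tz": 0.12,"twist": 0},
  {"tx": 0,"ty": 0,"tz": 0.18,"twist": 0},
  {"tx": 0,"ty": 0,"tz": 0.24,"twist": 0},
  {"tx": 0,"ty": 0,"tz": 0.3,"twist": 0},
  {"tx": 0,"ty": 0,"tz": 0.36,"twist": 0},
  {"tx": 0,"ty": 0,"tz": 0.4,"twist": 0},
  {"tx": 0,"ty": 0,"tz": 0.4,"twist": 0},
])

```text
t: 4.93
eef_pos: [0.5138, 0.1666, 0.0279]
ee_rot: [3.139, -0.002, -1.674]
force: [-0.6, -0.0, 0.7]
width: 0.0878
gripper_force: 0.0
```

>>> arm_command([
  {"tx": 0,"ty": 0,"tz": 0,"twist": 0},
  {"tx": 0,"ty": 0,"tz": 0,"twist": 0},
  {"tx": 0,"ty": 0,"tz": 0,"twist": 0},
  {"tx": 0,"ty": 0,"tz": 0,"twist": 0},
  {"tx": 0,"ty": 0,"tz": 0,"twist": 0},
  {"tx": 0,"ty": 0,"tz": 0,"twist": 0},
  {"tx": 0,"ty": 0,"tz": 0,"twist": 0},
  {"tx": 0,"ty": 0,"tz": 0,"twist": 0},
], claw=0.5, grip_force=20)

```text
t: 5.6
eef_pos: [0.5145, 0.1673, 0.0301]
ee_rot: [3.141, -0.0, -1.673]
force: [-4.8, 1.9, 5.7]
width: 0.0496
gripper_force: 20.0
```

Run:
```python
from h import *
s=get_state();print(s["t"],s["eef_pos"],np.degrees(s["ee_rot"]),s["width"],s["force"],s["moment"])
save("top","grip.png",(140,250,400,380),3)
```

```text
5.6 [0.51447916 0.16729473 0.03011674] [ 1.79973531e+02 -4.17179477e-03 -9.58838039e+01] 0.04962972787766056 [-4.82557653  1.94969106  5.70515813] [ 0.53918659  1.95442384 -0.02767423]
```

View pics/grip.png

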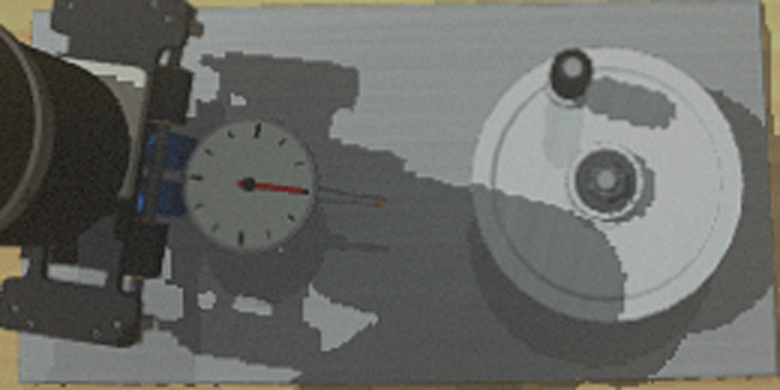

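The fingers hold the block (49.6 mm). The top crop shows the dial at (250,185) with the needle at 0 and the tip at (380,202). Next I'll turn it 5.9° and slide it 40 mm, stopping short of contact.

>>> arm_command([
  {"tx": 0,"ty": 0,"tz": 0,"twist": -0.016},
  {"tx": 0.0,"ty": 0,"tz": 0,"twist": -0.0327},
  {"tx": 0.03,"ty": -0.003,"tz": 0,"twist": -0.0327},
  {"tx": 0.06,"ty": -0.006,"tz": 0,"twist": -0.0327},
  {"tx": 0.09,"ty": -0.009,"tz": 0,"twist": -0.0327},
  {"tx": 0.12,"ty": -0.012,"tz": 0,"twist": -0.0327},
  {"tx": 0.145,"ty": -0.015,"tz": 0,"twist": -0.0327},
  {"tx": 0.159,"ty": -0.0164,"tz": 0,"twist": -0.0327},
])

```text
t: 6.32
eef_pos: [0.5153, 0.1268, 0.0301]
ee_rot: [-3.141, 0.001, -1.571]
force: [-0.5, 5.9, 3.1]
width: 0.0501
gripper_force: 20.0
```

Run:
```python
from h import *
s=get_state();print(s["t"],s["eef_pos"],np.degrees(s["ee_rot"]),s["width"],s["force"],s["moment"])
save("top","c1.png");save("side","c2.png")
a=cv2.imread("pics/c1.png")[260:360,180:400];b=cv2.imread("pics/c2.png")[205:385,340:450]
a=cv2.resize(a,None,fx=3,fy=3,interpolation=2);b=cv2.resize(b,None,fx=3,fy=3,interpolation=2)
c=np.zeros((600,800,3),np.uint8);c[:300,:660]=a;cv2.imwrite("pics/c1c.png",a);cv2.imwrite("pics/c2c.png",b)
```

```text
6.3167 [0.51534191 0.12677118 0.03012564] [-1.79950580e+02  3.43688851e-02 -9.00340552e+01] 0.05007093226559738 [-0.46552066  5.93935507  3.05019614] [ 2.11400361  0.30335414 -0.07393924]
```

View pics/c1c.png

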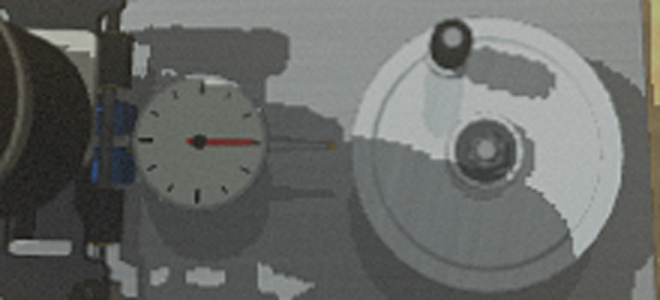

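View pics/c2c.png

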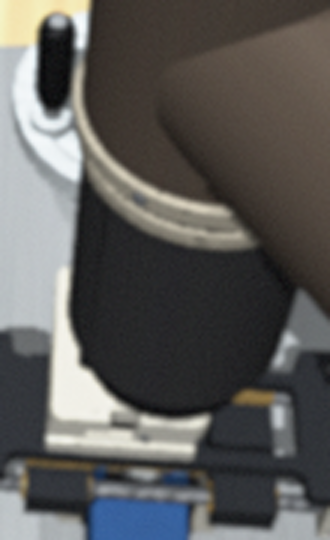

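```bash
cat >> h.py <<'E'
def needle(cam,c,head=-90.,z=.0855):
    """reading (deg clockwise from heading) from red pixels within 36 mm of dial centre c"""
    f=grab_frame(cam).astype(int); R=f[:,:,0]-np.maximum(f[:,:,1],f[:,:,2])
    u0,v0=proj(cam,(c[0],c[1],z)); v,u=np.mgrid[int(v0)-30:int(v0)+31,int(u0)-30:int(u0)+31].reshape(2,-1)
    W=np.array([at(cam,(a,b),z)[:2] for a,b in zip(u,v)])-np.array(c[:2]); w=np.clip(R[v,u]-18,0,None).astype(float)
    w[np.hypot(*W.T)>.036]=0
    if w.sum()<50: return None
    m=(W*w[:,None]).sum(0)/w.sum(); D=W-m; C=(D*w[:,None]).T@D/w.sum(); e,V=np.linalg.eigh(C); d=V[:,1]
    d=d*np.sign(d@m); r=(head-np.degrees(np.arctan2(d[1],d[0])))
    return r%360, np.round(m*1000,1), int(w.sum()), np.round(np.sqrt(e)*1000,1)
E
python3 - <<'E'
from h import *
for n,u,z in(("tip",(290.7,308.3),.074),("dial",(246.7,307),.085),("hub",(342,310),.109)): print(n,at("top",u,z))
c=at("top",(246.7,307),.085); print(needle("top",c))
E
```

```text
tip [ 0.51675146 -0.02863426  0.074     ]
dial [0.51644114 0.04818151 0.085     ]
hub [ 0.51438336 -0.11761181  0.109     ]Traceback (most recent call last):
  File "<stdin>", line 3, in <module>
  File "h.py", line 30, in needle
    W=np.array([at(cam,(a,b),z)[:2] for a,b in zip(u,v)])-np.array(c[:2]); w=np.clip(R[v,u]-18,0,None).astype(float)
                ~~^^^^^^^^^^^^^
  File "h.py", line 9, in at
    o,d=ray(cam,uv); return o+d*(z-o[2])/d[2]
        ~~~^^^^^^^^
  File "h.py", line 4, in ray
    c=calibration(cam);K=np.array(c["camera_matrix"]);T=np.array(c["extrinsics"])
ValueError: time passes only in moves, steps and waits
```

```bash
sed -i 's/^from station import \*/from station import *\nimport station,functools\ncalibration=functools.cache(station.calibration)/' h.py
python3 - <<'E'
from h import *
print(needle("top",(.5164,.0482)))
f=cv2.imread("pics/c1.png")[290:330,322:362]; g=cv2.cvtColor(f,cv2.COLOR_BGR2GRAY); m=(g<85).astype(np.uint8)
n,l,s,c=cv2.connectedComponentsWithStats(m)
for i in range(1,n):
    if s[i][4]>20: print(s[i],c[i]+[322,290])
E
```

```text
(np.float64(358.892563641731), array([  1. , -13.8]), 1059, array([0.8, 9.9]))
[ 10  11  20  20 173] [341.69942197 312.32369942]
```

>>> arm_command([
  {"tx": 0,"ty": 0.003,"tz": 0,"twist": 0},
  {"tx": 0.003,"ty": 0.007,"tz": 0,"twist": 0},
  {"tx": 0.008,"ty": 0.007,"tz": 0,"twist": 0},
  {"tx": 0.014,"ty": 0.007,"tz": 0,"twist": 0},
  {"tx": 0.02,"ty": 0.007,"tz": 0,"twist": 0},
  {"tx": 0.026,"ty": 0.007,"tz": 0,"twist": 0},
  {"tx": 0.031,"ty": 0.007,"tz": 0,"twist": 0},
  {"tx": 0.034,"ty": 0.007,"tz": 0,"twist": 0},
])

```text
t: 7.18
eef_pos: [0.5136, 0.1199, 0.0301]
ee_rot: [-3.141, 0.001, -1.57]
force: [-0.8, 5.8, 4.0]
width: 0.0497
gripper_force: 20.0
```

Run:
```python
from h import *
s=get_state();print(s["t"],s["eef_pos"],np.degrees(s["ee_rot"]),s["force"])
save("top","d1.png");print(needle("top",(.5148,.0397)))
```

```text
7.1833 [0.51363727 0.11989089 0.03012398] [-1.79938615e+02  7.27293313e-02 -8.99764859e+01] [-0.82760066  5.79897465  4.03326586]
(np.float64(358.4055051803904), array([  1. , -12.8]), 1063, array([0.8, 9.7]))
```

>>> arm_command([
  {"tx": 0.003,"ty": 0,"tz": 0,"twist": 0},
  {"tx": 0.006,"ty": 0,"tz": 0,"twist": 0},
  {"tx": 0.009,"ty": 0,"tz": 0,"twist": 0},
  {"tx": 0.012,"ty": 0,"tz": 0,"twist": 0},
  {"tx": 0.014,"ty": 0,"tz": 0,"twist": 0},
  {"tx": 0.016,"ty": 0,"tz": 0,"twist": 0},
  {"tx": 0.016,"ty": 0,"tz": 0,"twist": 0},
  {"tx": 0.016,"ty": 0,"tz": 0,"twist": 0},
])

```text
t: 7.95
eef_pos: [0.5136, 0.116, 0.0301]
ee_rot: [-3.141, 0.001, -1.57]
force: [-0.4, 6.2, 3.1]
width: 0.0499
gripper_force: 20.0
```

Run:
```python
from h import *
s=get_state();print(s["t"],s["eef_pos"],np.degrees(s["ee_rot"]),s["force"])
save("top","d2.png",(220,270,380,350),5);print(needle("top",(.5148,.0360)),needle("top",(.5148,.0360)))
```

```text
7.95 [0.51361536 0.11600696 0.03010292] [-1.79941113e+02  7.28694461e-02 -8.99758310e+01] [-0.41962788  6.1918401   3.05020738]
(np.float64(37.65822001287302), array([-9.1, -9.6]), 1145, array([0.9, 9.9])) (np.float64(37.63419286326746), array([-9.1, -9.6]), 1164, array([0.9, 9.8]))
```

View pics/d2.png

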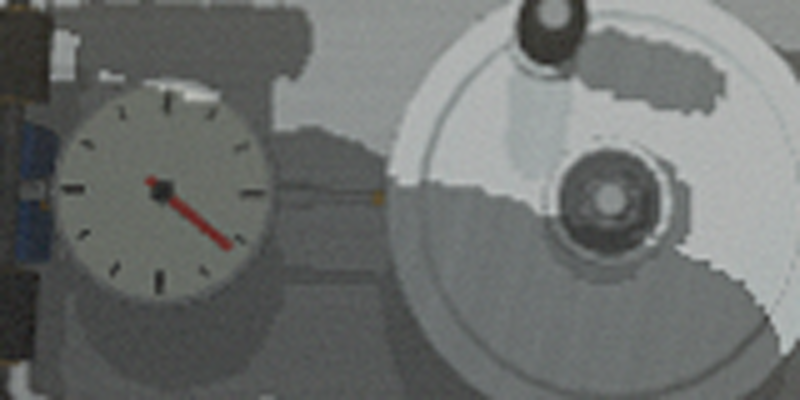

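The plunger is touching: needle about 38° (1.3 mm), tip at crop (377,197), dial (162,190), hub nut top (610,198).

Run:
```python
from h import *
T=at("top",(295.4,309.4),.074);D=at("top",(252.4,308),.085);H=at("top",(342,309.6),.109);H2=at("top",(341.6,310.2),.1)
print(T,D,H,H2, "x of line at axis from dial+tip:",D[0]+(T[0]-D[0])*(D[1]+.117)/(D[1]-T[1]))
```

```text
[ 0.51502298 -0.03703791  0.074     ] [0.51498242 0.03804968 0.085     ] [ 0.51505759 -0.11760301  0.109     ] [ 0.51441728 -0.11746472  0.1       ] x of line at axis from dial+tip: 0.5150661718304358
```

>>> arm_command([
  {"tx": 0.003,"ty": 0,"tz": 0,"twist": 0},
  {"tx": 0.006,"ty": 0,"tz": 0,"twist": 0},
  {"tx": 0.009,"ty": 0,"tz": 0,"twist": 0},
  {"tx": 0.012,"ty": 0,"tz": 0,"twist": 0},
  {"tx": 0.015,"ty": 0,"tz": 0,"twist": 0},
  {"tx": 0.018,"ty": 0,"tz": 0,"twist": 0},
  {"tx": 0.0188,"ty": 0,"tz": 0,"twist": 0},
  {"tx": 0.0188,"ty": 0,"tz": 0,"twist": 0},
])

```text
t: 8.77
eef_pos: [0.5137, 0.1114, 0.0302]
ee_rot: [-3.14, 0.001, -1.57]
force: [0.8, 8.7, 4.1]
width: 0.0503
gripper_force: 20.0
```

Run:
```python
from h import *
s=get_state();print(s["t"],s["eef_pos"],np.degrees(s["ee_rot"]),s["force"])
print(needle("top",(.515,.0333)),needle("top",(.515,.0333)))
```

```text
8.7667 [0.51370478 0.11142022 0.03015333] [-1.79928343e+02  8.55763669e-02 -8.99756792e+01] [0.83618176 8.68607158 4.05658415]
(np.float64(174.20665235838624), array([-1.4, 16.6]), 1254, array([0.9, 9.6])) (np.float64(173.88814988352965), array([-1.4, 16.7]), 1256, array([0.9, 9.5]))
```

>>> arm_command([
  {"tx": 0,"ty": 0,"tz": 0,"twist": 0},
  {"tx": 0,"ty": 0,"tz": 0,"twist": 0},
  {"tx": 0,"ty": 0,"tz": 0,"twist": 0},
  {"tx": 0,"ty": 0,"tz": 0,"twist": 0},
  {"tx": 0,"ty": 0,"tz": 0,"twist": 0},
  {"tx": 0,"ty": 0,"tz": 0,"twist": 0},
  {"tx": 0,"ty": 0,"tz": 0,"twist": 0},
  {"tx": 0,"ty": 0,"tz": 0,"twist": 0},
], claw=1)

```text
t: 9.53
eef_pos: [0.5131, 0.11, 0.0298]
ee_rot: [3.141, -0.0, -1.571]
force: [-1.0, 0.4, 0.3]
width: 0.0873
gripper_force: 0.0
```

>>> arm_command([
  {"tx": 0,"ty": 0,"tz": -0.05,"twist": 0},
  {"tx": 0,"ty": 0,"tz": -0.12,"twist": 0},
  {"tx": 0,"ty": 0,"tz": -0.2,"twist": 0},
  {"tx": 0,"ty": 0,"tz": -0.3,"twist": 0},
  {"tx": 0,"ty": 0,"tz": -0.4,"twist": 0},
  {"tx": 0,"ty": 0,"tz": -0.5,"twist": 0},
  {"tx": 0,"ty": 0,"tz": -0.6,"twist": 0},
  {"tx": 0,"ty": 0,"tz": -0.68,"twist": 0},
])

```text
t: 10.2
eef_pos: [0.5134, 0.1102, 0.202]
ee_rot: [-3.14, 0.001, -1.571]
force: [0.3, 0.3, 0.7]
width: 0.0878
gripper_force: 0.0
```

Run:
```python
from h import *
s=get_state();print(s["t"],s["eef_pos"],np.degrees(s["ee_rot"]),s["q"],s["width"])
print(needle("top",(.515,.0333)),needle("side",(.5138,.0338)))
for q,c in(("handle","top"),("handle","side")):
    for r in spot_point(q,c)[:2]: print(r["score"],r["uv"],at(c,r["uv"],.135))
p=np.array(s["eef_pos"]);y=np.degrees(s["ee_rot"][2])
for P,w in [((.5715,-.097,.20),-90),((.5715,-.097,.121),-90)]: print(rel(P,w,(p,y))); p,y=P,w
```

```text
10.2 [0.51341858 0.11015371 0.20197732] [-1.79912855e+02  3.89544080e-02 -8.99934233e+01] [ 5.85471517e-01  1.29371965e-01 -3.53856357e-01  3.09286162e-04
 -1.08592464e+00 -5.85501181e-01] 0.08776422193044409
(np.float64(170.29586063538562), array([-2.3, 16.7]), 3175, array([1. , 9.6])) (np.float64(170.44055537608887), array([-1.7, 14.9]), 2347, array([1., 9.]))
0.57 [326.7, 274.1] [ 0.57188473 -0.0898993   0.135     ]
0.87 [358.8, 226.1] [ 0.56890084 -0.09294771  0.135     ]
[ 0.8286 -0.2322  0.0079  0.    ]
[ 0.    -0.     0.316 -0.   ]
```

>>> arm_command([
  {"tx": 0.1,"ty": -0.03,"tz": -0.03,"twist": 0},
  {"tx": 0.2,"ty": -0.06,"tz": -0.03,"twist": 0},
  {"tx": 0.31,"ty": -0.09,"tz": -0.03,"twist": 0},
  {"tx": 0.42,"ty": -0.12,"tz": -0.03,"twist": 0},
  {"tx": 0.53,"ty": -0.15,"tz": -0.03,"twist": 0},
  {"tx": 0.64,"ty": -0.18,"tz": -0.03,"twist": 0},
  {"tx": 0.74,"ty": -0.21,"tz": -0.03,"twist": 0},
  {"tx": 0.82,"ty": -0.229,"tz": -0.03,"twist": 0},
])

```text
t: 11.07
eef_pos: [0.57, -0.0967, 0.2056]
ee_rot: [3.139, -0.0, -1.572]
force: [0.2, 0.5, -0.4]
width: 0.0873
gripper_force: 0.0
```

>>> arm_command([
  {"tx": 0,"ty": 0,"tz": 0.03,"twist": 0},
  {"tx": 0,"ty": 0,"tz": 0.09,"twist": 0},
  {"tx": 0,"ty": 0,"tz": 0.15,"twist": 0},
  {"tx": 0,"ty": 0,"tz": 0.21,"twist": 0},
  {"tx": 0,"ty": 0,"tz": 0.27,"twist": 0},
  {"tx": 0,"ty": 0,"tz": 0.32,"twist": 0},
  {"tx": 0,"ty": 0,"tz": 0.345,"twist": 0},
  {"tx": 0,"ty": 0,"tz": 0.345,"twist": 0},
])

```text
t: 11.73
eef_pos: [0.5687, -0.0948, 0.1185]
ee_rot: [3.137, -0.0, -1.571]
force: [-0.1, 0.3, -0.4]
width: 0.0878
gripper_force: 0.0
```

Run:
```python
from h import *
s=get_state();print(s["t"],s["eef_pos"],np.degrees(s["ee_rot"]),s["force"])
save("side","e1.png",(280,150,480,380),2.5)
print(needle("top",(.515,.0333)),needle("side",(.5138,.0338)))
```

```text
11.7333 [ 0.56873147 -0.0947572   0.11848022] [ 1.79734598e+02 -1.72129192e-02 -9.00077754e+01] [-0.12935882  0.34883291 -0.38951727]
(np.float64(170.32106096334883), array([-2.3, 16.6]), 4157, array([1. , 9.7])) (np.float64(170.395267276193), array([-1.8, 15.2]), 2377, array([1.1, 9. ]))
```

View pics/e1.png

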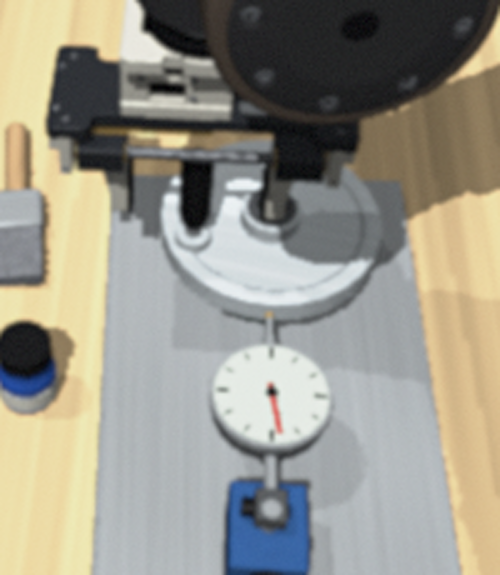

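The handle at (195,195) stands between the fingers. The plunger tip touches the rim, and the needle reads about 170° from both cameras. I'll close gently on it.

>>> arm_command([
  {"tx": 0,"ty": 0,"tz": 0,"twist": 0},
  {"tx": 0,"ty": 0,"tz": 0,"twist": 0},
  {"tx": 0,"ty": 0,"tz": 0,"twist": 0},
  {"tx": 0,"ty": 0,"tz": 0,"twist": 0},
  {"tx": 0,"ty": 0,"tz": 0,"twist": 0},
  {"tx": 0,"ty": 0,"tz": 0,"twist": 0},
  {"tx": 0,"ty": 0,"tz": 0,"twist": 0},
  {"tx": 0,"ty": 0,"tz": 0,"twist": 0},
], claw=0.15, grip_force=10)

```text
t: 12.55
eef_pos: [0.5704, -0.0949, 0.1211]
ee_rot: [3.142, -0.0, -1.571]
force: [1.2, -0.2, -0.4]
width: 0.0396
gripper_force: 0.0
```

```bash
cat >> h.py <<'E'
A=np.array([.5148,-.1175])
def status():
    s=get_state(); d=np.array(s["eef_pos"])[:2]-A
    print(round(s["t"],2),np.round(s["eef_pos"],4),np.round(np.degrees(s["ee_rot"][2]),2),"F",np.round(s["force"],1),"w",round(s["width"],4),"r,ang",np.round([np.hypot(*d)*1000,np.degrees(np.arctan2(d[1],d[0]))],1))
    for cam,c in(("side",(.5138,.0338)),("top",(.515,.0333))):
        n=needle(cam,c); print(cam,n and np.round(n[0],1),n and n[2])
E
python3 - <<'E'
from h import *
status()
s=get_state();p=np.array(s["eef_pos"]);a=np.radians(22.3)
for st in(1,-1):
  for k in range(1,9):
    b=a+st*np.radians(7.5*k); d=.06*np.array([np.cos(b)-np.cos(a),np.sin(b)-np.sin(a)]); print(st,k,"tx",round(-d[1]/.25,3),"ty",round(-d[0]/.25,3))
E
```

```text
12.55 [ 0.5704 -0.0949  0.1211] -90.0 F [ 1.2 -0.2 -0.4] w 0.0396 r,ang [60.1 22.2]
side 170.4 2364
top 170.3 4201
1 1 tx -0.028 ty 0.014
1 2 tx -0.054 ty 0.031
1 3 tx -0.078 ty 0.052
1 4 tx -0.099 ty 0.075
1 5 tx -0.116 ty 0.101
1 6 tx -0.13 ty 0.129
1 7 tx -0.141 ty 0.159
1 8 tx -0.147 ty 0.19
-1 1 tx 0.03 ty -0.01
-1 2 tx 0.061 ty -0.016
-1 3 tx 0.092 ty -0.018
-1 4 tx 0.123 ty -0.016
-1 5 tx 0.154 ty -0.01
-1 6 tx 0.184 ty 0.001
-1 7 tx 0.212 ty 0.015
-1 8 tx 0.238 ty 0.032
```

>>> arm_command([
  {"tx": 0,"ty": 0,"tz": 0,"twist": 0},
  {"tx": 0,"ty": 0,"tz": 0,"twist": 0},
  {"tx": 0,"ty": 0,"tz": 0,"twist": 0},
  {"tx": 0,"ty": 0,"tz": 0,"twist": 0},
  {"tx": 0,"ty": 0,"tz": 0,"twist": 0},
  {"tx": 0,"ty": 0,"tz": 0,"twist": 0},
  {"tx": -0.014,"ty": 0.006,"tz": 0,"twist": 0},
  {"tx": -0.028,"ty": 0.014,"tz": 0,"twist": 0},
])

```text
t: 13.32
eef_pos: [0.5667, -0.0881, 0.121]
ee_rot: [3.141, -0.0, -1.571]
force: [-3.2, -3.5, 2.1]
width: 0.0228
gripper_force: 10.0
```

Run:
```python
from h import *
status()
def tab(a0,step,n):
    a=np.radians(a0)
    for k in range(1,n+1):
        b=a+np.radians(step*k); d=.06*np.array([np.cos(b)-np.cos(a),np.sin(b)-np.sin(a)]); print(k,"tx",round(-d[1]/.25,3),"ty",round(-d[0]/.25,3))
for a in (30,90,150,210,270,330): print(a); tab(a,7.5,8)
```

```text
13.32 [ 0.5667 -0.0881  0.121 ] -90.03 F [-3.2 -3.5  2.1] w 0.0228 r,ang [59.6 29.5]
side 169.7 2442
top 169.1 4222
30
1 tx -0.026 ty 0.017
2 tx -0.05 ty 0.038
3 tx -0.07 ty 0.062
4 tx -0.088 ty 0.088
5 tx -0.102 ty 0.116
6 tx -0.112 ty 0.146
7 tx -0.118 ty 0.177
8 tx -0.12 ty 0.208
90
1 tx 0.002 ty 0.031
2 tx 0.008 ty 0.062
3 tx 0.018 ty 0.092
4 tx 0.032 ty 0.12
5 tx 0.05 ty 0.146
6 tx 0.07 ty 0.17
7 tx 0.094 ty 0.19
8 tx 0.12 ty 0.208
150
1 tx 0.028 ty 0.014
2 tx 0.058 ty 0.024
3 tx 0.089 ty 0.03
4 tx 0.12 ty 0.032
5 tx 0.151 ty 0.03
6 tx 0.182 ty 0.024
7 tx 0.212 ty 0.014
8 tx 0.24 ty -0.0
210
1 tx 0.026 ty -0.017
2 tx 0.05 ty -0.038
3 tx 0.07 ty -0.062
4 tx 0.088 ty -0.088
5 tx 0.102 ty -0.116
6 tx 0.112 ty -0.146
7 tx 0.118 ty -0.177
8 tx 0.12 ty -0.208
270
1 tx -0.002 ty -0.031
2 tx -0.008 ty -0.062
3 tx -0.018 ty -0.092
4 tx -0.032 ty -0.12
5 tx -0.05 ty -0.146
6 tx -0.07 ty -0.17
7 tx -0.094 ty -0.19
8 tx -0.12 ty -0.208
330
1 tx -0.028 ty -0.014
2 tx -0.058 ty -0.024
3 tx -0.089 ty -0.03
4 tx -0.12 ty -0.032
5 tx -0.151 ty -0.03
6 tx -0.182 ty -0.024
7 tx -0.212 ty -0.014
8 tx -0.24 ty -0.0
```

>>> arm_command([
  {"tx": -0.026,"ty": 0.017,"tz": 0,"twist": 0},
  {"tx": -0.05,"ty": 0.038,"tz": 0,"twist": 0},
  {"tx": -0.07,"ty": 0.062,"tz": 0,"twist": 0},
  {"tx": -0.088,"ty": 0.088,"tz": 0,"twist": 0},
  {"tx": -0.102,"ty": 0.116,"tz": 0,"twist": 0},
  {"tx": -0.112,"ty": 0.146,"tz": 0,"twist": 0},
  {"tx": -0.118,"ty": 0.177,"tz": 0,"twist": 0},
  {"tx": -0.12,"ty": 0.208,"tz": 0,"twist": 0},
])

```text
t: 14.08
eef_pos: [0.5147, -0.0569, 0.1211]
ee_rot: [-3.14, 0.001, -1.57]
force: [1.7, 1.6, -3.9]
width: 0.0229
gripper_force: 10.0
```

```bash
python3 -c "from h import *;status()"
```

```text
14.08 [ 0.5147 -0.0569  0.1211] -89.98 F [ 1.7  1.6 -3.9] w 0.0229 r,ang [60.6 90.1]
side 194.4 2236
top None None
```

>>> arm_command([
  {"tx": 0.002,"ty": 0.031,"tz": 0,"twist": 0},
  {"tx": 0.008,"ty": 0.062,"tz": 0,"twist": 0},
  {"tx": 0.018,"ty": 0.092,"tz": 0,"twist": 0},
  {"tx": 0.032,"ty": 0.12,"tz": 0,"twist": 0},
  {"tx": 0.05,"ty": 0.146,"tz": 0,"twist": 0},
  {"tx": 0.07,"ty": 0.17,"tz": 0,"twist": 0},
  {"tx": 0.094,"ty": 0.19,"tz": 0,"twist": 0},
  {"tx": 0.12,"ty": 0.208,"tz": 0,"twist": 0},
])

```text
t: 14.85
eef_pos: [0.4616, -0.0876, 0.121]
ee_rot: [3.14, 0.001, -1.571]
force: [-2.7, 3.2, 1.0]
width: 0.0228
gripper_force: 10.0
```

```bash
python3 -c "from h import *;status()"
```

```text
14.85 [ 0.4616 -0.0876  0.121 ] -90.0 F [-2.7  3.2  1. ] w 0.0228 r,ang [ 61.  150.6]
side 253.9 2214
top 255.5 2803
```

>>> arm_command([
  {"tx": 0.028,"ty": 0.014,"tz": 0,"twist": 0},
  {"tx": 0.058,"ty": 0.024,"tz": 0,"twist": 0},
  {"tx": 0.089,"ty": 0.03,"tz": 0,"twist": 0},
  {"tx": 0.12,"ty": 0.032,"tz": 0,"twist": 0},
  {"tx": 0.151,"ty": 0.03,"tz": 0,"twist": 0},
  {"tx": 0.182,"ty": 0.024,"tz": 0,"twist": 0},
  {"tx": 0.212,"ty": 0.014,"tz": 0,"twist": 0},
  {"tx": 0.24,"ty": 0,"tz": 0,"twist": 0},
])

```text
t: 15.62
eef_pos: [0.4629, -0.1488, 0.121]
ee_rot: [3.141, -0.0, -1.571]
force: [-2.5, 0.7, 0.6]
width: 0.0227
gripper_force: 10.0
```

```bash
python3 -c "from h import *;status()"
```

```text
15.62 [ 0.4629 -0.1488  0.121 ] -90.01 F [-2.5  0.7  0.6] w 0.0227 r,ang [  60.6 -148.9]
side 287.6 1999
top 287.9 2695
```

>>> arm_command([
  {"tx": 0.026,"ty": -0.017,"tz": 0,"twist": 0},
  {"tx": 0.05,"ty": -0.038,"tz": 0,"twist": 0},
  {"tx": 0.07,"ty": -0.062,"tz": 0,"twist": 0},
  {"tx": 0.088,"ty": -0.088,"tz": 0,"twist": 0},
  {"tx": 0.102,"ty": -0.116,"tz": 0,"twist": 0},
  {"tx": 0.112,"ty": -0.146,"tz": 0,"twist": 0},
  {"tx": 0.118,"ty": -0.177,"tz": 0,"twist": 0},
  {"tx": 0.12,"ty": -0.208,"tz": 0,"twist": 0},
])

```text
t: 16.38
eef_pos: [0.5161, -0.1774, 0.121]
ee_rot: [-3.141, 0.001, -1.571]
force: [-2.3, 8.2, 1.2]
width: 0.0229
gripper_force: 10.0
```

```bash
python3 -c "from h import *;status()"
```

```text
16.38 [ 0.5161 -0.1774  0.121 ] -90.0 F [-2.3  8.2  1.2] w 0.0229 r,ang [ 60.  -88.7]
side 258.7 2055
top None None
```

>>> arm_command([
  {"tx": -0.002,"ty": -0.031,"tz": 0,"twist": 0},
  {"tx": -0.008,"ty": -0.062,"tz": 0,"twist": 0},
  {"tx": -0.018,"ty": -0.092,"tz": 0,"twist": 0},
  {"tx": -0.032,"ty": -0.12,"tz": 0,"twist": 0},
  {"tx": -0.05,"ty": -0.146,"tz": 0,"twist": 0},
  {"tx": -0.07,"ty": -0.17,"tz": 0,"twist": 0},
  {"tx": -0.094,"ty": -0.19,"tz": 0,"twist": 0},
  {"tx": -0.12,"ty": -0.208,"tz": 0,"twist": 0},
])

```text
t: 17.15
eef_pos: [0.566, -0.1474, 0.1209]
ee_rot: [3.138, 0.0, -1.571]
force: [-7.9, 4.1, 5.7]
width: 0.0233
gripper_force: 10.0
```

```bash
python3 -c "from h import *;status()"
```

```text
17.15 [ 0.566  -0.1474  0.1209] -89.99 F [-7.9  4.1  5.7] w 0.0233 r,ang [ 59.3 -30.3]
side 201.9 2362
top 200.1 4234
```

Run:
```python
from h import *
a=np.radians([22.2,29.5,90.1,150.6,211.1,271.3,329.7]);r=[170.4,169.5,194.4,254.2,287.7,258.7,201.4]
M=np.c_[np.ones(7),np.cos(a),np.sin(a)];x,res,_,_=np.linalg.lstsq(M,r,rcond=None)
pk=np.degrees(np.arctan2(x[2],x[1]))%360;print(x,np.hypot(*x[1:]),pk,np.round(M@x-r,1))
p0=np.array(get_state()["eef_pos"])[:2];C=np.array([.5147,-.1177])
a0=329.5;st=(pk-a0)/16;print(a0,st)
for n in(0,8):
  b0=np.radians(a0+st*n)
  for k in range(1,9):
    b=np.radians(a0+st*(n+k));d=.06*np.array([np.cos(b)-np.cos(b0),np.sin(b)-np.sin(b0)]);print(k,"tx",round(-d[1]/.25,3),"ty",round(-d[0]/.25,3))
```

```text
[227.75079974 -49.12332672 -32.72092725] 59.02338781062424 213.66748657416042 [-0.5 -0.6  0.7  0.3 -1.   0.6  0.4]
329.5 -7.239532089114974
1 tx 0.025 ty 0.017
2 tx 0.048 ty 0.037
3 tx 0.068 ty 0.06
4 tx 0.085 ty 0.085
5 tx 0.099 ty 0.112
6 tx 0.109 ty 0.14
7 tx 0.115 ty 0.17
8 tx 0.118 ty 0.2
1 tx -0.001 ty 0.03
2 tx -0.006 ty 0.06
3 tx -0.015 ty 0.089
4 tx -0.027 ty 0.117
5 tx -0.042 ty 0.143
6 tx -0.061 ty 0.167
7 tx -0.083 ty 0.188
8 tx -0.107 ty 0.206
```

The sine fit is clean: 59° (1.97 mm) amplitude with residuals of 1° or less, and the peak at handle angle 213.7°. I'll lead it back there.

>>> arm_command([
  {"tx": 0.025,"ty": 0.017,"tz": 0,"twist": 0},
  {"tx": 0.048,"ty": 0.037,"tz": 0,"twist": 0},
  {"tx": 0.068,"ty": 0.06,"tz": 0,"twist": 0},
  {"tx": 0.085,"ty": 0.085,"tz": 0,"twist": 0},
  {"tx": 0.099,"ty": 0.112,"tz": 0,"twist": 0},
  {"tx": 0.109,"ty": 0.14,"tz": 0,"twist": 0},
  {"tx": 0.115,"ty": 0.17,"tz": 0,"twist": 0},
  {"tx": 0.118,"ty": 0.2,"tz": 0,"twist": 0},
])

```text
t: 17.92
eef_pos: [0.5176, -0.1774, 0.121]
ee_rot: [-3.14, -0.0, -1.57]
force: [2.5, 2.6, -3.5]
width: 0.0229
gripper_force: 10.0
```

>>> arm_command([
  {"tx": -0.001,"ty": 0.03,"tz": 0,"twist": 0},
  {"tx": -0.006,"ty": 0.06,"tz": 0,"twist": 0},
  {"tx": -0.015,"ty": 0.089,"tz": 0,"twist": 0},
  {"tx": -0.027,"ty": 0.117,"tz": 0,"twist": 0},
  {"tx": -0.042,"ty": 0.143,"tz": 0,"twist": 0},
  {"tx": -0.061,"ty": 0.167,"tz": 0,"twist": 0},
  {"tx": -0.083,"ty": 0.188,"tz": 0,"twist": 0},
  {"tx": -0.107,"ty": 0.206,"tz": 0,"twist": 0},
])

```text
t: 18.58
eef_pos: [0.4638, -0.1504, 0.121]
ee_rot: [3.14, -0.0, -1.571]
force: [-2.9, -3.3, -1.7]
width: 0.0229
gripper_force: 10.0
```

```bash
python3 -c "from h import *;status();status()"
```

```text
18.58 [ 0.4638 -0.1504  0.121 ] -90.01 F [-2.9 -3.3 -1.7] w 0.0229 r,ang [  60.6 -147.2]
side 288.0 2043
top 287.6 2580
18.68 [ 0.4635 -0.1497  0.121 ] -89.98 F [-5.9 -1.3  0.5] w 0.023 r,ang [  60.6 -147.9]
side 288.0 2050
top 287.8 2473
```

>>> arm_command([
  {"tx": 0.003,"ty": -0.002,"tz": 0,"twist": 0},
  {"tx": 0.006,"ty": -0.004,"tz": 0,"twist": 0},
  {"tx": 0.006,"ty": -0.004,"tz": 0,"twist": 0},
  {"tx": 0.006,"ty": -0.004,"tz": 0,"twist": 0},
  {"tx": 0.006,"ty": -0.004,"tz": 0,"twist": 0},
  {"tx": 0.006,"ty": -0.004,"tz": 0,"twist": 0},
  {"tx": 0.006,"ty": -0.004,"tz": 0,"twist": 0},
  {"tx": 0.006,"ty": -0.004,"tz": 0,"twist": 0},
])

```text
t: 19.45
eef_pos: [0.4651, -0.1522, 0.121]
ee_rot: [3.139, -0.0, -1.571]
force: [-6.0, -3.7, 0.6]
width: 0.0226
gripper_force: 10.0
```

Run:
```python
from h import *
status()
for c in("top","side"):
    for r in spot_point("handle",c)[:1]: print(r["score"],r["uv"])
```

```text
19.45 [ 0.4651 -0.1522  0.121 ] -89.99 F [-6.  -3.7  0.6] w 0.0226 r,ang [  60.6 -145.1]
side 288.0 2034
top 287.9 1953
0.67 [420.1, 203.1]
```

>>> arm_command([
  {"tx": 0,"ty": 0,"tz": 0,"twist": 0},
  {"tx": 0,"ty": 0,"tz": 0,"twist": 0},
  {"tx": 0,"ty": 0,"tz": 0,"twist": 0},
  {"tx": 0,"ty": 0,"tz": 0,"twist": 0},
  {"tx": 0,"ty": 0,"tz": 0,"twist": 0},
  {"tx": 0,"ty": 0,"tz": 0,"twist": 0},
  {"tx": 0,"ty": 0,"tz": 0,"twist": 0},
  {"tx": 0,"ty": 0,"tz": 0,"twist": 0},
], claw=1)

```text
t: 20.32
eef_pos: [0.4665, -0.1521, 0.1211]
ee_rot: [-3.141, 0.0, -1.571]
force: [0.5, -0.2, -0.1]
width: 0.0705
gripper_force: 0.0
```

>>> arm_command([
  {"tx": 0,"ty": 0,"tz": -0.05,"twist": 0},
  {"tx": 0,"ty": 0,"tz": -0.12,"twist": 0},
  {"tx": 0,"ty": 0,"tz": -0.2,"twist": 0},
  {"tx": 0,"ty": 0,"tz": -0.28,"twist": 0},
  {"tx": 0,"ty": 0,"tz": -0.36,"twist": 0},
  {"tx": 0,"ty": 0,"tz": -0.44,"twist": 0},
  {"tx": 0,"ty": 0,"tz": -0.5,"twist": 0},
  {"tx": 0,"ty": 0,"tz": -0.5,"twist": 0},
])

```text
t: 20.98
eef_pos: [0.4681, -0.1524, 0.2495]
ee_rot: [-3.136, -0.001, -1.57]
force: [0.6, 0.2, 0.5]
width: 0.0877
gripper_force: 0.0
```

Run:
```python
from h import *
status()
save("side","z.png",(280,150,480,420),2.2)
for c in("top","side"):
    for r in spot_point("handle",c)[:1]: print(r["score"],r["uv"],at(c,r["uv"],.135))
print(proj("side",(.4648,-.151,.169)),proj("side",(.4648,-.151,.101)))
```

```text
20.98 [ 0.4681 -0.1524  0.2495] -89.97 F [0.6 0.2 0.5] w 0.0877 r,ang [  58.3 -143.2]
side 287.7 1813
top None None
0.87 [418.3, 204.2] [ 0.46492534 -0.15374368  0.135     ]
[421.23251477 191.35133413] [415.80968955 218.42338744]
```

View pics/z.png

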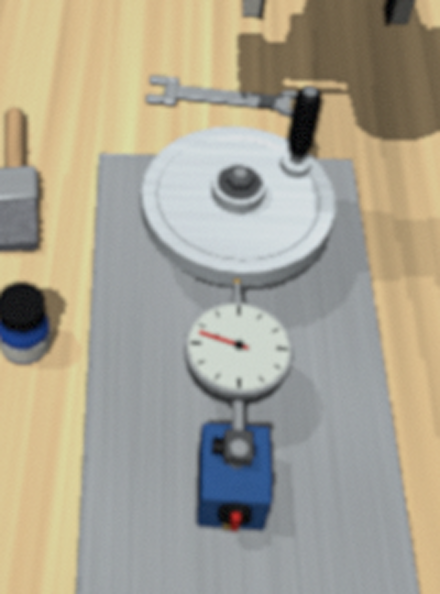

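The side view shows the gripper well clear, the wheel at rest with the handle at (303,120), the plunger on the rim at (237,285), and the needle holding at about 288°, which is the maximum. I'm handing in.

```bash
python3 -c "from station import *;print(job_done())"
```

```text
the job is handed in; nothing more can be done
None
```

I handed the job in at about 21 s: the indicator points at the wheel's centre and was let go at about 170° of needle (5.7 mm of plunger travel). The wheel rests within about 2° of its high spot, with the needle at about 288°, the highest reading found.

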